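Pick the blue tabbed block from the bin and clamp it in the inclined nest

ROBOT

A 6-joint arm with a two-finger parallel gripper is mounted at the origin on the work surface. World frame = base frame: x ahead of the robot, y to its left, z up, the work surface at z = 0. Lengths are in m, angles in rad, forces in N, time in s.
With the tool pointing down it reaches from about 0.325 to 0.85 m from the base axis. Payload 15.5 kg.
Tool frame: the origin (TCP) lies at the very end of the fingers, on their centre line; the grasp point (between the pads) lies 19 mm behind it; z points along the fingers, y is the direction in which the jaws open and shut (so a half turn about z gives the same grasp; the last joint's range is limited). The gripper opens to 91 mm and grips with 3 to 60 N. Pads are 32 mm wide; open, the fingers measure 118 mm over their backs; the gripper's body (76 mm by 178 mm) begins 60 mm behind the grasp point.
Start: joints at [-1.365, 0.494, 1.345, -0, 1.302, -0.096], TCP at [0.186, -0.597, 0.214] pointing down, gripper open.
Joint ranges: [-2.91, 2.91], [-0.82, 2.16], [0.22, 2.67], [-1.22, 4.37], [0.12, 2.79], [-3.08, 3.08]. Speed limits (rad/s): [1.89, 1.89, 2.57, 3.01, 3.01, 3.01].

INTERFACE

Orientations are given as a rotation vector (axis times angle).
In Python, from cell import bot gives the robot as it stands. Calls block until the motion is done:
- bot.reach(position, orientation): joint-space move of the TCP to a pose.
- bot.move_l(position, frame=None, velocity=0.15): straight line of the TCP; frame=None keeps the orientation; velocity is the mean speed in m/s.
- bot.movej(angles): joint-space move.
- bot.ungrasp() and bot.close(): open the fingers fully, or close them until they stop; the grip force is fixed at half the most.
- bot.dwell(seconds).
- bot.solve_ik(position, orientation): joint angles nearest the present ones, or None.
- bot.read_camera(name): name is "scene" or "top" or "wrist"; returns (picture, depth): 400x640x3 uint8, blue, green, red; 400x640 float32, m along the optical axis (not along the pixel's ray), 0 where there is no reading.
- bot.camera_model(name): a dict with "intrinsics" (3x3 intrinsics, pixels), "R" (3x3) and "t" (3): a world point X has camera coordinates R X + t. Camera axes: x right, y down, z forward; pixel columns grow to the right and rows downward; lengths in m; the calibration is good to about 2 mm. A picture is of the moment at which its call begins: read the wrist's pose just before it. camera_model takes no time and is no camera call; for the wrist camera it gives the pose at the moment of the call.
A pose or a line that the arm cannot do raises bot.Unreachable and nothing moves.
- bot.finish_job(): hands the job in, once; it reports no verdict.
Readings, each from a call of its own:
- bot.read_t(): time.
- bot.read_joints(): joint angles.
- bot.read_joint_velocities(): joint speeds.
- bot.read_joint_efforts(): joint torques, N m.
- bot.read_position(): TCP position.
- bot.read_eef_rot(): TCP orientation.
- bot.read_wrist_force(): force on the tool from outside, world axes, zero at the start.
- bot.read_moment(): the same for the moment, N m.
- bot.read_finger_gap(): finger opening in m.
Only numpy, scipy, OpenCV 4.12 (cv2) and the standard library are available. Lean on these libraries where they do the work, as an engineer would, in place of code of your own. Each camera call takes 0.05 s, during which the arm holds its last target. There are 200 camera calls.

TASK

Pick the blue block that has a tab out of the cluttered yellow bin and load it into the inclined clamping nest: tab upward and at the upper end, next to the red sprung jaw, pushing the jaw back with the block so that it drops flat onto the seat and is left clamped, square and central, between the jaw and the steel stop. Leave everything else in the bin and do not lift any of it out; do not disturb the screwdriver, oil bottle or caliper.

Things in the scene. Friction and masses are not known exactly. Their poses are not given: they have to be found in the camera images.
- part: the wanted part: BLUE block WITH a tab; body 56 x 30 x 28 mm (its x, y, z), origin at the centre of its underside; the tab, 14 (x) x 30 x 10 mm, stands on top at its +x end (total height 38 mm there). In the bin it lies on its underside at any yaw within 100 degrees of world x; about 120 g; about 50 mm of free floor along each 56 mm side, plugs close to its ends
- part_tab (a point): centre of the top of the tab of the wanted part, at (21, 0, 38) mm in its frame
- bin: yellow sheet-metal bin, fixed, 245 x 245 mm outside, 50 mm high, walls and floor 5 mm thick; origin at the centre of its underside (inner floor 5 mm above the table)
- white_tabbed: not wanted: WHITE block of the same shape with tab; body 56 x 30 x 28 mm (its x, y, z), origin at the centre of its underside
- blue_plain: not wanted: BLUE block without a tab; body 56 x 30 x 28 mm (its x, y, z), origin at the centre of its underside
- plug0: white plastic plug, upright cylinder 28 mm in diameter, 24 mm high, in the bin; origin at the centre of its underside
- plug1: white plastic plug, upright cylinder 28 mm in diameter, 24 mm high, in the bin; origin at the centre of its underside
- plug2: white plastic plug, upright cylinder 28 mm in diameter, 24 mm high, in the bin; origin at the centre of its underside
- plug3: white plastic plug, upright cylinder 28 mm in diameter, 24 mm high, in the bin; origin at the centre of its underside
- plug4: white plastic plug, upright cylinder 28 mm in diameter, 24 mm high, in the bin; origin at the centre of its underside
- plug5: white plastic plug, upright cylinder 28 mm in diameter, 24 mm high, in the bin; origin at the centre of its underside
- plug6: white plastic plug, upright cylinder 28 mm in diameter, 24 mm high, in the bin; origin at the centre of its underside
- plug7: white plastic plug, upright cylinder 28 mm in diameter, 24 mm high, in the bin; origin at the centre of its underside
- nest: clamping nest on the aluminium fixture, fixed, inclined 25 degrees: x points up the slope (away from the robot), y across, z square to the seat. Origin: centre of the seat, where the underside's centre of a part that is home lies, 75 mm above the table. Seat: a white rail 62 (x) x 20 (y) mm, 8 mm above the white nest plate (90 mm wide, x = -58 to 82 mm)
- stop (a point): steel stop at the nest's lower end: middle of its face towards the jaw at the height of the seat, x = -28 mm of the nest; the stop is 10 mm thick, 36 mm wide, its top 8 mm above the seat
- fixture: aluminium fixture carrying the nest; origin at table height under the nest's origin. Behind the jaw a fixed white housing stands on the nest from x = 59 to 77 mm, 44 mm wide, top 24 mm above the seat
- jaw_face (a point): the middle of the red jaw's clamping face (34 mm wide, from 7 mm below to 29 mm above the seat), 15 mm above the seat
- jaw (a joint): how far the jaw is pushed up the slope, m: 0 at rest (face at x = 20 mm of the nest, so the gap to the stop is 48 mm, shorter than the part), 0.008 with a part clamped, 0.013 at its hard end. The spring pushes back with about 4 N at rest and 10.5 N at the hard end
- screwdriver: screwdriver about 200 mm long lying on the table, bystander; origin at the middle of its underside
- oil: orange bottle, 56 mm in diameter, 100 mm high, bystander; origin at the centre of its underside
- caliper: caliper 200 mm long lying on the table, bystander; origin at the centre of its underside
There are look-alikes about, which are no part of the job. Leave any brown or green look-alike of the fixture alone.

How it is judged:
On the way:
1. the blue tabbed block is lifted out of the bin (height (world z) of part above 0.065 m), for 0.1 s.
At the end, for the whole second after the job is handed in: Block clamped in the nest: origin within 3 mm of the nest's in x and z, 6 mm in y; tab up, at the jaw; square within 0.12 rad; jaw open over 5 mm; block at rest (under 10 mm/s). The other blocks and plugs inside the bin (within 120 mm of its centre in its x and y, below 60 mm) (x of part in the frame of nest between -0.003 and 0.003 m and y of part in the frame of nest between -0.006 and 0.006 m and z of part in the frame of nest between -0.003 and 0.003 m and x of part_tab in the frame of nest between 0.016 and 0.026 m and z of part_tab in the frame of nest above 0.033 m and angle between the x axis of part and the x axis of nest, either way round below 0.12 rad and angle between the z axis of part and the z axis of nest, either way round below 0.12 rad and value of joint jaw above 0.005 m and linear speed of part below 0.01 m/s and x of white_tabbed in the frame of bin between -0.12 and 0.12 m and y of white_tabbed in the frame of bin between -0.12 and 0.12 m and height (world z) of each of white_tabbed, blue_plain, plug0, plug1, plug2, plug3, plug4, plug5, plug6, plug7 below 0.06 m and x of blue_plain in the frame of bin between -0.12 and 0.12 m and y of blue_plain in the frame of bin between -0.12 and 0.12 m and x of plug0 in the frame of bin between -0.12 and 0.12 m and y of plug0 in the frame of bin between -0.12 and 0.12 m and x of plug1 in the frame of bin between -0.12 and 0.12 m and y of plug1 in the frame of bin between -0.12 and 0.12 m and x of plug2 in the frame of bin between -0.12 and 0.12 m and y of plug2 in the frame of bin between -0.12 and 0.12 m and x of plug3 in the frame of bin between -0.12 and 0.12 m and y of plug3 in the frame of bin between -0.12 and 0.12 m and x of plug4 in the frame of bin between -0.12 and 0.12 m and y of plug4 in the frame of bin between -0.12 and 0.12 m and x of plug5 in the frame of bin between -0.12 and 0.12 m and y of plug5 in the frame of bin between -0.12 and 0.12 m and x of plug6 in the frame of bin between -0.12 and 0.12 m and y of plug6 in the frame of bin between -0.12 and 0.12 m and x of plug7 in the frame of bin between -0.12 and 0.12 m and y of plug7 in the frame of bin between -0.12 and 0.12 m); the robot touches nothing.
It fails at once if another block or a plug is lifted out of the bin (height (world z) of any of white_tabbed, blue_plain, plug0, plug1, plug2, plug3, plug4, plug5, plug6, plug7 above 0.075 m).
It fails at once if the screwdriver is moved by more than 30 mm (distance of screwdriver from where it was at the start of the episode above 0.03 m).
It fails at once if the oil bottle is moved by more than 30 mm (distance of oil from where it was at the start of the episode above 0.03 m).
It fails at once if the caliper is moved by more than 30 mm (distance of caliper from where it was at the start of the episode above 0.03 m).
It also fails if it takes over 45 s, if anything falls off the work surface, if the arm or the gripper's body presses on something with over 40 N, if the wrist force passes 120 N, or if a joint passes its speed limit or range.

## Working session

There is one attempt and no reset: what is moved stays moved. The work goes in short steps, each a Python script; the robot and the scene stay as the last script left them, time stands still between calls to the robot, and variables do not carry over. Pictures are saved under pics/ and viewed, about 8 in all and at most 12, crops included, and the job is handed in when it is done.

```bash
mkdir -p pics; ls
python3 - <<'E'
from cell import bot
import cv2,numpy as np
for n in ("scene","top"):
    im,d=bot.read_camera(n); m=bot.camera_model(n)
    np.savez(f"{n}.npz",im=im,d=d,K=m["intrinsics"],R=m["R"],t=m["t"]); cv2.imwrite(f"pics/{n}0.png",im)
    print(n,m, np.mean(d>0))
E
```

```text
pics
scene {'intrinsics': array([[421.36468034,   0.        , 315.36845784],
       [  0.        , 421.36468034, 201.65923577],
       [  0.        ,   0.        ,   1.        ]]), 'R': array([[-0.83350077,  0.55220796, -0.01851585],
       [ 0.41269787,  0.59994348, -0.68538186],
       [-0.36736486, -0.57890776, -0.7279484 ]]), 't': array([ 0.46485858, -0.11238141,  1.19030297])} 0.9960859375
top {'intrinsics': array([[461.27157816,   0.        , 324.74507398],
       [  0.        , 461.27157816, 201.53159698],
       [  0.        ,   0.        ,   1.        ]]), 'R': array([[ 2.84993651e-02, -9.99586794e-01,  3.74544636e-03],
       [-9.93466730e-01, -2.87387093e-02, -1.10444297e-01],
       [ 1.10506300e-01, -5.73384012e-04, -9.93875258e-01]]), 't': array([-0.06612703,  0.54793791,  1.22348982])} 0.99601953125
```

View pics/top0.png

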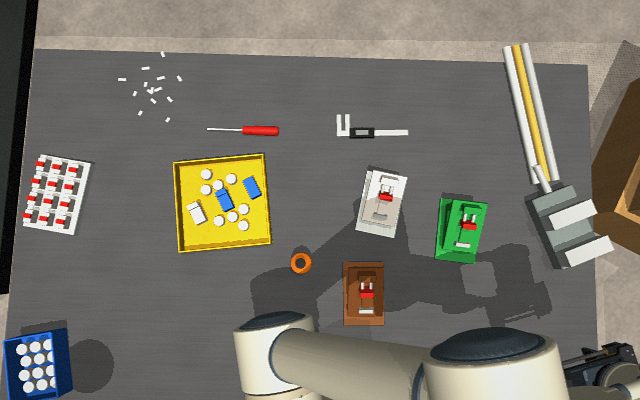

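View pics/scene0.png

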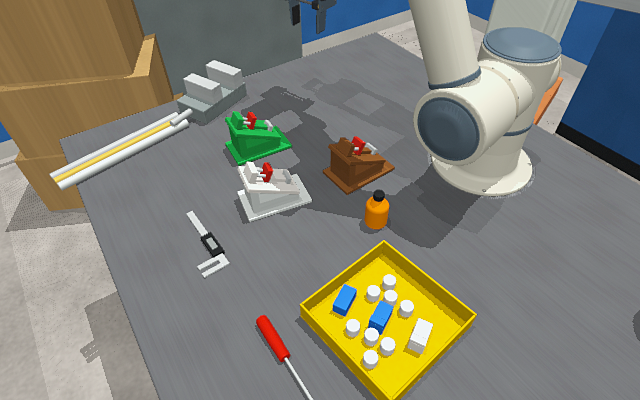

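Candidates in the top view are blue blocks at (224,200) and (252,187) and a white block at (197,212), which is the wrong colour. The aluminium fixture is at (383,200); green (463,225) and brown (365,290) are look-alikes. Next I'll check for the tab with a crop and depth.

```bash
cat > h.py <<'E'
import numpy as np,cv2
def pts(im,d,K,R,t):
    v,u=np.mgrid[:d.shape[0],:d.shape[1]]
    c=np.stack([(u-K[0,2])/K[0,0]*d,(v-K[1,2])/K[1,1]*d,d],-1)
    return (c-t)@R   # world
def load(n):
    z=np.load(n+".npz"); return z["im"],z["d"],pts(z["im"],z["d"],z["K"],z["R"],z["t"])
def comps(mask,amin=15):
    n,l,s,c=cv2.connectedComponentsWithStats(mask.astype(np.uint8))
    return [(l==i) for i in range(1,n) if s[i,4]>=amin]
def hsv(im): return cv2.cvtColor(im,cv2.COLOR_BGR2HSV)
E
python3 - <<'E'
from h import *
np.set_printoptions(precision=4,suppress=True)
a=[]
for n,(r,c) in dict(top=(150,165),scene=(235,295)).items():
    im,d,P=load(n); H=hsv(im)
    a.append(cv2.resize(im[r:r+110,c:c+115 if n=="top" else c+115],(400,400),interpolation=cv2.INTER_NEAREST if 0 else cv2.INTER_CUBIC))
    blue=(H[...,0]>100)&(H[...,0]<125)&(H[...,1]>140)&(P[...,2]<.07)&(P[...,2]>.012)&(P[...,0]>.3)&(P[...,1]>-.1)&(P[...,1]<.45)
    for m in comps(blue):
        p=P[m]; v,u=np.nonzero(m); print(n,"blue",u.mean(),v.mean(),m.sum(),p.mean(0),"zpct",np.percentile(p[:,2],[5,50,75,95]))
        hi=p[p[:,2]>.038]; lo=p[(p[:,2]>.029)&(p[:,2]<.036)]
        print("  hi",len(hi),hi.mean(0) if len(hi) else 0,"lo",len(lo),lo.mean(0) if len(lo) else 0)
    y=(H[...,0]>20)&(H[...,0]<33)&(H[...,1]>150)&(P[...,2]>.04)&(P[...,2]<.06)&(P[...,0]>.3)&(P[...,1]>0)
    print("binrim",y.sum(),cv2.minAreaRect(P[y][:,:2].astype(np.float32)))
    red=((H[...,0]<6)|(H[...,0]>174))&(H[...,1]>150)&(P[...,2]>.05)
    for m in comps(red): 
        v,u=np.nonzero(m);print(n,"red",u.mean(),v.mean(),P[m].mean(0))
cv2.imwrite("pics/crop.png",np.hstack(a))
E
```

```text
top blue 251.49333333333334 187.4311111111111 225 [0.5822 0.15   0.0326] zpct [0.0276 0.033  0.035  0.0374]
  hi 5 [0.5795 0.1427 0.0385] lo 177 [0.583  0.1507 0.0328]
top blue 224.3625498007968 199.53386454183266 251 [0.5468 0.2216 0.0341] zpct [0.0204 0.034  0.0372 0.0447]
  hi 56 [0.5636 0.232  0.0426] lo 142 [0.5421 0.2197 0.033 ]
binrim 820 ((0.5384697318077087, 0.227993905544281), (0.24580880999565125, 0.2456720769405365), 7.239987850189209)
top red 39.24390243902439 163.390243902439 [0.6214 0.6958 0.0907]
top red 56.189189189189186 166.40540540540542 [0.6197 0.6685 0.0613]
top red 72.25 169.19444444444446 [0.6077 0.6059 0.0954]
top red 35.0 180.5 [0.5802 0.7213 0.0611]
top red 51.65714285714286 183.54285714285714 [0.5687 0.6555 0.096 ]
top red 68.44444444444444 186.5 [0.5666 0.631  0.0615]
top red 385.44444444444446 196.25252525252526 [ 0.5588 -0.2047  0.1096]
top red 30.357142857142858 197.6904761904762 [0.5339 0.7288 0.0615]
top red 47.628571428571426 200.82857142857142 [0.5268 0.6821 0.0621]
top red 64.2 203.85714285714286 [0.5201 0.638  0.0614]
top red 25.95 215.05 [0.4875
[... 248 characters left out ...]
3156 -0.1609  0.1089]
scene blue 344.11954022988505 299.5425287356322 435 [0.5879 0.1533 0.0323] zpct [0.0174 0.0345 0.0356 0.0372]
  hi 2 [0.5882 0.1528 0.0383] lo 280 [0.5853 0.151  0.0343]
scene blue 380.3665158371041 316.0226244343891 442 [0.5519 0.2247 0.0362] zpct [0.0249 0.0354 0.0409 0.0457]
  hi 123 [0.5664 0.232  0.0441] lo 211 [0.5428 0.2196 0.0343]
binrim 1982 ((0.5379536151885986, 0.2254694104194641), (0.2473369985818863, 0.24485298991203308), 7.337193012237549)
scene red 250.92660550458714 119.36697247706422 [ 0.4995 -0.4052  0.1124]
scene red 357.90441176470586 144.56617647058823 [ 0.3195 -0.1573  0.1056]
scene red 266.6054421768707 171.26530612244898 [ 0.5634 -0.2024  0.1058]
```

View pics/crop.png

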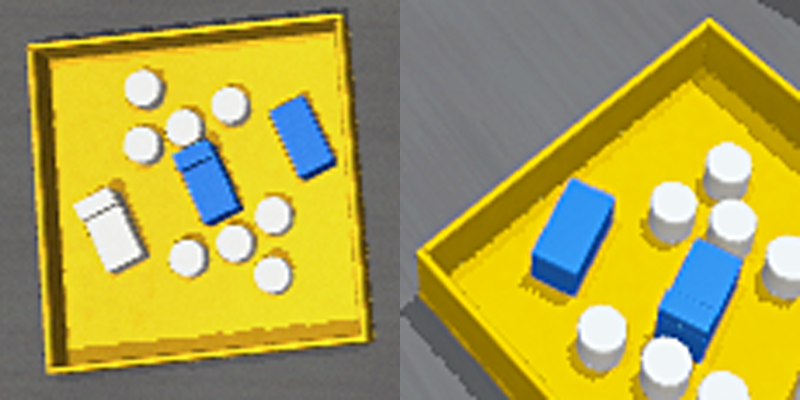

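The crop confirms it: the wanted block is at (224,200), with the tab at its upper-left end (raised to about 43 mm). The other blue block is flat. Next I'll look at the nest and the bin with the wrist camera.

```bash
cat >> h.py <<'E'
from scipy.spatial.transform import Rotation as Ro
np.set_printoptions(precision=4,suppress=True)
def Rtool(xdir,zdir):
    z=np.array(zdir,float);z/=np.linalg.norm(z);x=np.array(xdir,float);x-=z*(x@z);x/=np.linalg.norm(x)
    return np.stack([x,np.cross(z,x),z],1)
def rv(R): return Ro.from_matrix(R).as_rotvec()
def snap(bot,n,f):
    m=bot.camera_model(n); im,d=bot.read_camera(n)
    np.savez(f"{f}.npz",im=im,d=d,K=m["intrinsics"],R=m["R"],t=m["t"]); cv2.imwrite(f"pics/{f}.png",im)
E
python3 - <<'E'
from h import *
from cell import bot
print(bot.read_t(),bot.read_eef_rot())
R0=Ro.from_rotvec(bot.read_eef_rot()).as_matrix();p0=np.array(bot.read_position());m=bot.camera_model("wrist")
o=R0.T@(-m["R"].T@m["t"]-p0); ax=R0.T@m["R"][2]; print("cam in tool",o,ax,R0)
def look(tgt,yaw,dist,f):
    for s in (1,-1):
        R=Rtool([s*np.cos(yaw),s*np.sin(yaw),0],[0,0,-1])
        p=np.array(tgt)-R@(o+ax*dist)
        q=bot.solve_ik(p,rv(R)); print(f,s,p,q)
        if q is not None: break
    bot.movej(q); bot.dwell(.2); snap(bot,"wrist",f)
look([.545,-.205,.08],-.2,.30,"w_nest")
look([.5505,.2245,.02],.38,.30,"w_bin")
print(bot.read_t())
a=[cv2.imread(f"pics/{n}.png") for n in("w_nest","w_bin")]
cv2.imwrite("pics/w01.png",cv2.resize(np.vstack(a),None,fx=.75,fy=.75,interpolation=cv2.INTER_AREA))
E
```

```text
0.1 [-3.1048 -0.4721  0.0001]
cam in tool [ 0.0781 -0.0007 -0.1711] [-0.2744 -0.0012  0.9616] [[ 0.9548  0.2972 -0.0002]
 [ 0.2972 -0.9548  0.001 ]
 [ 0.0001 -0.0011 -1.    ]]
w_nest 1 [ 0.549  -0.2069  0.1974] [-0.4622  0.456   1.4643  0.      1.2213  1.3086]
w_bin 1 [0.5548 0.2251 0.1374] [ 0.2857  0.5387  1.501  -0.      1.1019  1.4765]
4.125
```

View pics/w01.png

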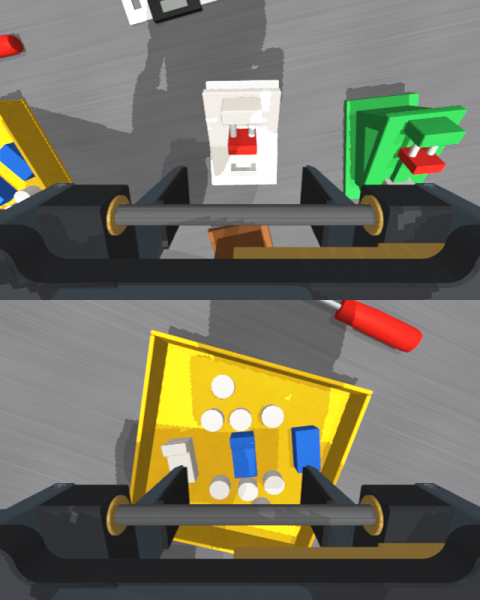

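Run:
```python
from h import *
# ---- block
im,d,P=load("w_bin");H=hsv(im)
blue=(H[...,0]>100)&(H[...,0]<125)&(H[...,1]>140)&(P[...,2]>.012)&(np.hypot(P[...,0]-.55,P[...,1]-.2245)<.045)
m=max(comps(blue),key=lambda m:m.sum());p=P[m];v,u=np.nonzero(m);print("blue",m.sum(),u.mean(),v.mean())
top=p[(p[:,2]>.029)&(p[:,2]<.0365)];tab=p[p[:,2]>.0395]
for n,q in(("body",top),("tab",tab),("all",p[p[:,2]>.029])): print(n,len(q),q[:,2].mean(),cv2.minAreaRect(q[:,:2].astype(np.float32)),q.mean(0))
# plugs near
w=(H[...,1]<60)&(H[...,2]>150)&(P[...,2]>.024)&(P[...,2]<.034)&(np.hypot(P[...,0]-.54,P[...,1]-.226)<.12)
for c in comps(w,60): print("white",P[c].mean(0)[:2],c.sum())
# ---- nest
im,d,P=load("w_nest");H=hsv(im)
reg=(np.abs(P[...,0]-.54)<.11)&(np.abs(P[...,1]+.205)<.07)&(P[...,2]>.03)&(d>0)
red=reg&((H[...,0]<6)|(H[...,0]>174))&(H[...,1]>150)
print("red",P[red].mean(0),cv2.minAreaRect(P[red][:,:2].astype(np.float32)))
s=np.radians(25);best=None
q=P[reg]
for it,psi in enumerate(np.radians(np.arange(-25,10,.5))):
    n=np.array([-np.sin(s)*np.cos(psi),-np.sin(s)*np.sin(psi),np.cos(s)]);h=q@n
    c,e=np.histogram(h,np.arange(h.min(),h.max(),.001));k=c.argmax();
    if best is None or c[k]>best[0]: best=(c[k],psi,e[k]+.0005,n)
print(best)
n=best[3];pl=np.abs(q@n-best[2])<.0025;A=q[pl]
c0=A.mean(0);_,_,V=np.linalg.svd(A-c0,full_matrices=False);nn=V[2]*np.sign(V[2,2]);print("plane n",nn,"incl",np.degrees(np.arccos(nn[2])),"yaw",np.degrees(np.arctan2(-nn[1],-nn[0])))
ps=np.arctan2(-nn[1],-nn[0])
X=np.array([np.cos(s)*np.cos(ps),np.cos(s)*np.sin(ps),np.sin(s)]);Y=np.array([-np.sin(ps),np.cos(ps),0])
L=np.stack([(A-c0)@X,(A-c0)@Y],1)
r=cv2.minAreaRect((L).astype(np.float32));print("plate rect",c0,r,np.percentile(L,[.5,99.5],axis=0))
np.savez("nest_raw.npz",c0=c0,ps=ps,n=nn)
```

```text
blue 1811 324.6913307564881 205.5946990612921
body 1191 0.0333970653825697 ((0.5475240349769592, 0.22347651422023773), (0.055524792522192, 0.028425831347703934), 26.971342086791992) [0.5418 0.2205 0.0334]
tab 506 0.04328192693414226 ((0.5659571290016174, 0.23279578983783722), (0.014025247655808926, 0.028505321592092514), 26.480379104614258) [0.5662 0.2329 0.0433]
all 1716 0.036358177145885504 ((0.5475274920463562, 0.2234678715467453), (0.05553410202264786, 0.028473518788814545), 26.884634017944336) [0.5493 0.2243 0.0364]
white [0.6174 0.2779] 764
white [0.6068 0.2095] 695
white [0.5887 0.2441] 689
white [0.5752 0.2763] 703
white [0.5336 0.3087] 64
white [0.5084 0.2921] 497
white [0.5251 0.1717] 570
white [0.4918 0.2366] 551
white [0.5037 0.2004] 551
red [ 0.562  -0.2062  0.1079] ((0.5624485611915588, -0.20603406429290771), (0.032263029366731644, 0.02543122135102749), 78.57449340820312)
(np.int64(4294), np.float64(-0.2181661564992912), np.float64(0.033704774842569035), array([-0.4126,  0.0915,  0.9063]))
plane n [-0.3127  0.0654  0.9476] incl 18.631490598861895 yaw -11.8155988146146
plate rect [ 0.574  -0.2084  0.3193] ((0.0009786314330995083, -0.001298464834690094), (0.013302729465067387, 0.13403651118278503), 0.2518306374549866) [[-0.0044 -0.0665]
 [ 0.0043  0.0631]]
```

Run:
```python
from h import *
im,d,P=load("w_nest");H=hsv(im)
reg=(np.abs(P[...,0]-.54)<.1)&(np.abs(P[...,1]+.205)<.07)&(P[...,2]>.035)&(P[...,2]<.15)&(d>.1)&(d<.45)
q=P[reg];s=np.radians(25);best=None
for psi in np.radians(np.arange(-25,10,.5)):
    n=np.array([-np.sin(s)*np.cos(psi),-np.sin(s)*np.sin(psi),np.cos(s)]);h=q@n
    c,e=np.histogram(h,np.arange(h.min(),h.max(),.001));k=c.argmax()
    if best is None or c[k]>best[0]: best=(c[k],psi,e[k]+.0005,n)
print(best)
A=q[np.abs(q@best[3]-best[2])<.002];c0=A.mean(0);_,_,V=np.linalg.svd(A-c0,full_matrices=False);nn=V[2]*np.sign(V[2,2])
print("incl",np.degrees(np.arccos(nn[2])),"yaw",np.degrees(np.arctan2(-nn[1],-nn[0])),len(A))
ps=best[1]
fr=lambda ps:np.stack([[np.cos(s)*np.cos(ps),np.cos(s)*np.sin(ps),np.sin(s)],[-np.sin(ps),np.cos(ps),0],[-np.sin(s)*np.cos(ps),-np.sin(s)*np.sin(ps),np.cos(s)]],1)
F=fr(ps);L=(P-c0)@F
sel=reg&(np.abs(L[...,2])<.0025);r=cv2.minAreaRect(L[sel][:,:2].astype(np.float32));print("plate",r)
da=(r[2]+45)%90-45;ps+=np.radians(da);F=fr(ps);L=(P-c0)@F
sel=reg&(np.abs(L[...,2])<.0025);print("yaw",np.degrees(ps),np.percentile(L[sel][:,:2],[0.3,50,99.7],axis=0))
O=c0+F@np.array([0,0,.008]) # seat plane
red=reg&((H[...,0]<6)|(H[...,0]>174))&(H[...,1]>150)&(np.linalg.norm(P-c0,axis=-1)<.09)
Lr=L[red]-[0,0,.008];t=Lr[Lr[:,2]>.026];print("red top",len(t),np.percentile(t,[1,50,99],axis=0))
f=Lr[(Lr[:,2]<.024)];print("red face",len(f),np.percentile(f,[1,25,50,75,99],axis=0) if len(f) else"")
for lo,hi in((.020,.027),(.006,.0095),(-.0015,.0015)):
    k=reg&~red&(L[...,2]-.008>lo)&(L[...,2]-.008<hi)
    for c in comps(k,25): print((lo,hi),c.sum(),np.percentile(L[c]-[0,0,.008],[1,50,99],axis=0).tolist())
np.savez("nest_raw.npz",O=O,F=F,ps=ps);print(O)
cv2.imwrite("pics/nestcrop.png",cv2.resize(im[90:260,250:400],None,fx=4,fy=3.5,interpolation=cv2.INTER_CUBIC))
```

```text
(np.int64(3666), np.float64(-0.19198621771937624), np.float64(-0.18102921997408758), array([-0.4149,  0.0806,  0.9063]))
incl 24.8702270978842 yaw -10.503125545625526 6160
plate ((-0.01062241941690445, 0.00020090118050575256), (0.14088745415210724, 0.09005803614854813), 0.44690489768981934)
yaw -10.55309510231018 [[-0.0795 -0.0445]
 [ 0.0045 -0.0023]
 [ 0.0593  0.0449]]
red top 488 [[-0.0012 -0.015   0.0261]
 [ 0.0062  0.0007  0.0289]
 [ 0.0117  0.0167  0.03  ]]
red face 479 [[ 0.01   -0.015  -0.005 ]
 [ 0.0107 -0.0049  0.0072]
 [ 0.011   0.0006  0.0145]
 [ 0.0112  0.006   0.0194]
 [ 0.0119  0.0166  0.0238]]
(0.02, 0.027) 1136 [[0.03668366515667063, -0.020985526589632635, 0.020361337633813398], [0.046981664278864535, 0.000501909024714923, 0.02377385029922488], [0.054512513081207074, 0.021618157617361338, 0.025290115912267475]]
(0.006, 0.0095) 113 [[0.05321673466032409, -0.019975435142567912, 0.006118481051950428], [0.053943234930759115, 0.0003847528525520871, 0.007856247796855901], [0.05477990827994605, 0.020875996150945014, 0.0092707407350516]]
(0.006, 0.0095) 277 [[-0.06153263513851063, -0.01685801913272908, 0.006115746094827912], [-0.05504553779895414, 5.579269163680762e-05, 0.008011191136231402], [-0.05031829355258966, 0.01788817049575322, 0.009075171774231882]]
(-0.0015, 0.0015) 95 [[0.053143574841987035, -0.02053185332955962, -0.0014896838884889323], [0.054002926289139684, -0.0012435938046413254, 0.0001459127715332468], [0.05467670459396431, 0.020644657553762737, 0.0014038907901840337]]
(-0.0015, 0.0015) 357 [[-0.05187067249577561, -0.01447255567210153, -0.001372948524862485], [-0.04106835484092543, 0.0004663183299110172, 6.405717240441297e-05], [-0.028847113078913113, 0.0162309459645199, 0.0013521758888756599]]
[ 0.563  -0.207   0.0851]
```

View pics/nestcrop.png

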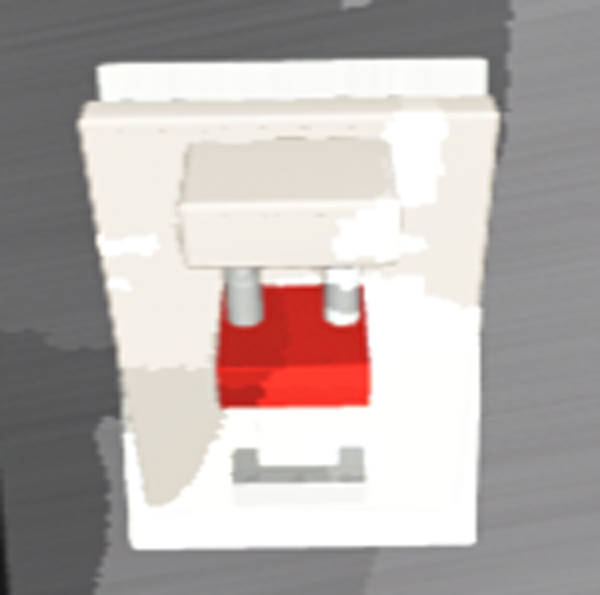

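Wrist view: red jaw at about crop (293,345), U-shaped steel stop at (298,465), housing at (290,205). The plate, housing, stop and seat all fit one nest frame within about 1 mm. Now the grasp.

```bash
cat >> h.py <<'E'
try:
    _z=np.load("nest_raw.npz"); NF=_z["F"]; NO=_z["O"]+NF@np.array([-.0225,.0003,0])
except Exception: pass
RN=Rtool(NF[:,0],-NF[:,2]) ; GZ=.004
def tcp(px,pz,py=0,gx=0): return NO+NF@np.array([px+gx,py,pz+GZ])
E
python3 - <<'E'
from h import *
from cell import bot
print("NO",NO)
a=np.radians(26.9);R=Rtool([np.cos(a),np.sin(a),0],[0,0,-1]);c=np.array([.5474,.2234,.009])
bot.reach(c+[0,0,.085],rv(R)); bot.move_l(c,velocity=.1); print("f at floor",bot.read_wrist_force(),bot.read_position())
bot.close(); print("gap",bot.read_finger_gap(),bot.read_wrist_force())
bot.move_l(c+[0,0,.02],velocity=.05)
bot.move_l(c+[0,0,.2],velocity=.2); print("gap",bot.read_finger_gap(),bot.read_wrist_force(),bot.read_t())
snap(bot,"wrist","w_lift");snap(bot,"top","t_lift")
for px,pz in((-.012,.05),(.002,.0)): print(bot.solve_ik(tcp(px,pz),rv(RN)))
E
```

```text
NO [ 0.543  -0.203   0.0756]
f at floor [ 0.2312 -0.8355 -0.0367] [0.5478 0.2235 0.0096]
gap 0.030062624551492965 [-0.1506 -0.5734 -1.2977]
gap 0.029949835288364823 [-0.2523  0.4068 -0.7902] 7.9833
[-0.5857  0.4002  2.0237  0.4991  0.3523  0.7306]
[-0.5548  0.5104  1.9829  0.5808  0.2827  0.6698]
```

View pics/w_lift.png

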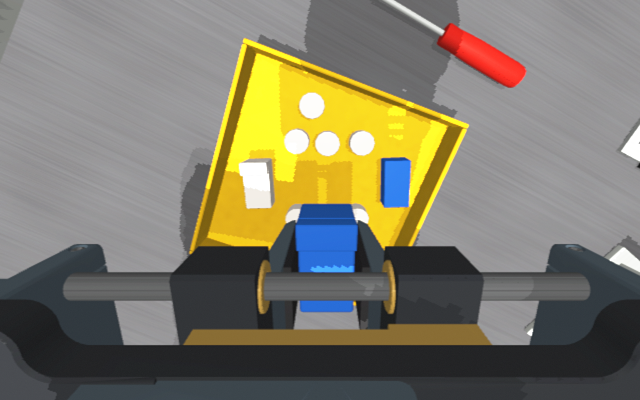

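The block is held square at px (327,250), with the tab on the tool's +x side, and nothing else was lifted. I'll measure how it sits in the grip, then go to the pre-insert pose.

Run:
```python
from h import *
from cell import bot
im,d,P=load("w_lift");H=hsv(im)
RT=Ro.from_rotvec(bot.read_eef_rot()).as_matrix();p=np.array(bot.read_position())
b=(H[...,0]>100)&(H[...,0]<125)&(H[...,1]>140)&(P[...,2]>.1)
T=(P[b]-p)@RT; T[:,2]*=-1   # z up from tip
T=T[np.abs(T[:,0])<.05]
tab=T[(T[:,2]>.031)]; body=T[(T[:,2]>.021)&(T[:,2]<.027)&(T[:,0]<.01)]; end=T[(T[:,0]>.024)&(T[:,2]<.03)]
for n,q in(("tab",tab),("body",body),("end",end)): print(n,len(q),np.percentile(q,[2,50,98],axis=0).tolist() if len(q) else"")
if len(body)>20: print("pitch slope body",np.polyfit(body[:,0],body[:,2],1))
bot.reach(tcp(-.012,.05),rv(RN)); print(bot.read_t(),(np.array(bot.read_position())-NO)@NF,bot.read_wrist_force()@NF)
```

```text
tab 1791 [[0.014458924696272241, -0.01505926646431015, 0.03197798168075434], [0.021717546952041488, -0.0008640328207883584, 0.03449169189477351], [0.03354571594207687, 0.01363824492962412, 0.09072425237655653]]
body 1760 [[-0.027183387805369805, -0.015251701984495202, 0.023333013568099897], [0.0005834709086519694, -0.0009078812471541818, 0.02457643877042478], [0.009152798383285607, 0.013469670617691318, 0.025754604313179927]]
end 928 [[0.027164385993165154, -0.01435127845371127, -0.0006189710606745901], [0.02761815984838105, -0.0008837214363709702, 0.016768892736416012], [0.028013893591240402, 0.012542790444148138, 0.029586561129300804]]
pitch slope body [0.0005 0.0246]
9.6667 [-0.0114  0.0006  0.0539] [ 0.091   0.1275 -2.3835]
```

Run:
```python
from h import *
from cell import bot
def rep(n): 
    f=np.array(bot.read_wrist_force())@NF; print(n,((np.array(bot.read_position())-NO)@NF*1e3-[0,0,4]).round(1),f.round(1),bot.read_t()); return f
bot.move_l(tcp(-.012,.011),velocity=.08); rep("over stop")
ok=True
for x in(-.008,-.005,-.002,.0,.0022):
    bot.move_l(tcp(x,.011),velocity=.03); f=rep("push")
    if abs(f[2])>20 or abs(f[0])>25: ok=False;break
if ok:
    for z in(.008,.006,.004,.002,.001,0,-.001):
        bot.move_l(tcp(.0022,z),velocity=.03); f=rep("down")
        if f[2]>12: break
print("gap",bot.read_finger_gap()); snap(bot,"scene","s_ins")
```

```text
over stop [-12.    0.3  11. ] [-0.4  0.1 -1.8] 10.3083
push [-7.7 -0.  11.4] [-0.  -0.  -1.1] 10.5917
push [-5.7  0.2 11.2] [-4.8 -1.   0.8] 10.8417
push [-3.   0.3 11.1] [-7.1 -1.7  1.5] 11.0917
push [-1.3  0.4 11.1] [-8.  -2.3  1.4] 11.3417
push [ 0.7  0.5 11. ] [-8.7 -2.2  1. ] 11.5917
down [0.4 0.6 7.9] [-8.7 -1.6 -4.8] 11.8417
down [0.5 0.6 5.9] [-8.1 -1.  -4.7] 12.0917
down [0.5 0.6 3.9] [-8.1  0.1 -2.9] 12.3417
down [0.5 0.6 1.9] [-7.9 -1.  -4.1] 12.5917
down [0.5 0.7 1. ] [-8.5  0.2 -1.6] 12.8417
down [ 0.5  0.7 -0. ] [-8.4  0.4 -0.4] 13.0917
down [ 0.6  0.7 -0.7] [-8.7  0.3 11. ] 13.3417
gap 0.029941901466039523
```

It cleared the stop and touched the seat at the expected height (11 N). Next I'll release, retreat and check.

Run:
```python
from h import *
from cell import bot
bot.move_l(tcp(.0015,0),velocity=.03)
bot.ungrasp(); print(bot.read_finger_gap(),np.array(bot.read_wrist_force())@NF)
bot.move_l(tcp(0,.09),velocity=.15)
p=NO+np.array([.004,0,.14]);bot.reach(p,rv(Rtool([np.cos(-.184),np.sin(-.184),0],[0,0,-1])));bot.dwell(.3)
snap(bot,"wrist","w_end");snap(bot,"top","t_end");snap(bot,"scene","s_end")
print(bot.read_t(),bot.read_wrist_force())
im,d,P=load("w_end");H=hsv(im)
b=(H[...,0]>100)&(H[...,0]<125)&(H[...,1]>140)&(np.linalg.norm(P-NO,axis=-1)<.07)
L=(P[b]-NO)@NF
for n,q in(("tab",L[L[:,2]>.034]),("body",L[(L[:,2]>.022)&(L[:,2]<.031)&(L[:,0]<.012)])):
    print(n,len(q),np.percentile(q,[2,50,98],axis=0).tolist(),cv2.minAreaRect(q[:,:2].astype(np.float32)),"slopes",np.linalg.lstsq(np.c_[q[:,:2],np.ones(len(q))],q[:,2],rcond=None)[0])
r=((H[...,0]<6)|(H[...,0]>174))&(H[...,1]>150)&(np.linalg.norm(P-NO,axis=-1)<.07)
Lr=(P[r]-NO)@NF; f=Lr[Lr[:,2]<.024]; print("jaw back x",len(f),np.median(f,axis=0) if len(f) else "", "was 0.0335")
a=cv2.resize(im[60:300,180:460],(480,411));s=cv2.imread("pics/s_end.png")[130:390,200:500];s=cv2.resize(s,(474,411))
cv2.imwrite("pics/end.png",cv2.resize(np.hstack([a,s]),(800,345)))
```

```text
0.09099245617236443 [ 0.8021  0.8293 -0.0566]
16.675 [0.383  0.3005 0.4209]
tab 445 [[0.014234116032797627, -0.011808758782898535, 0.034469565713729576], [0.023068859187198806, 0.0019945564852504754, 0.03857360062130437], [0.028077554839198222, 0.014872429766600156, 0.039806698490527044]] ((0.021250540390610695, 0.0014808950945734978), (0.02820032276213169, 0.01505876611918211), 89.95649719238281) slopes [-0.1368 -0.0001  0.0413]
body 625 [[-0.025461065668054107, -0.012204241494300822, 0.027767996371568793], [-0.010028248846090085, 0.0010594902146608778, 0.028795728787311608], [0.003956111607860557, 0.015222740512176017, 0.02976155949495465]] ((-0.010671250522136688, 0.0015355804935097694), (0.03089640662074089, 0.028848011046648026), 0.10942341387271881) slopes [-0.001   0.0023  0.0288]
jaw back x 395 [0.0414 0.001  0.0152] was 0.0335
```

View pics/end.png

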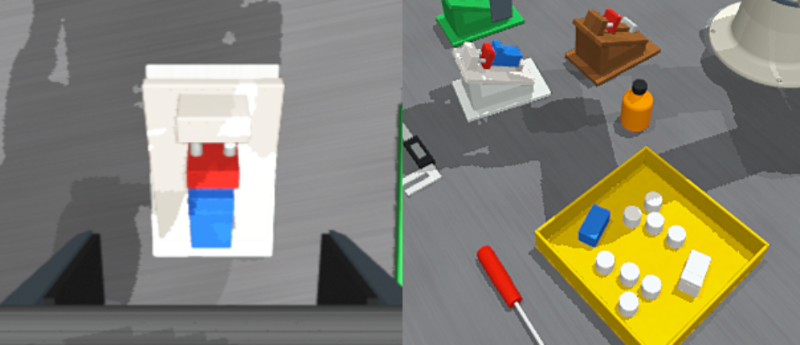

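The block is seated with its tab at the jaw (left panel, about (212,215)). The jaw is open about 8 mm, the block is square and flat, and all the other parts are still in the bin. Handing in.

```bash
python3 -c "
from cell import bot
bot.finish_job();print(bot.read_t())"
```

```text
the job is handed in; nothing more can be done
the job is handed in; nothing more can be done
```

I picked the blue tabbed block out of the bin by its 30 mm sides and pushed the jaw back with it. I then lowered it past the stop until it touched the seat, released it and handed the job in, at about 17 s on the robot's clock.

The last wrist-camera checks, after releasing and backing off:
- **Jaw:** open about 7.9 mm, where 8 mm is expected with the block clamped.
- **Position:** the tab's centre is at x = 21.3 mm and its top about 38.6 mm up. The block's top is about 28.8 mm up, and both heights fit a block resting on the seat. It is about 1.5 mm off centre in y, within the 6 mm allowed.
- **Alignment:** rotated by about 0.002 rad and flat within about 0.002 rad.
- **Everything else:** the other two blocks and all eight plugs are still in the bin. The screwdriver and oil bottle look unmoved in the last picture. The caliper is only partly in it, and nothing went near it.

No final check failed. On the first try, the plane fit for the nest locked onto the gripper instead. I redid it before using it, and the second fit agreed with the nest's known dimensions within about 1 mm.

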